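# Un-nest the measures and hang the large one on the rail

## Robot

A 7-joint arm with a two-finger parallel gripper is mounted at the origin on the work surface. World frame = base frame: x ahead of the robot, y to its left, z up, the work surface at z = 0. Lengths are in m, angles in rad, forces in N, time in s.
With the tool pointing down it reaches from about 0.425 to 0.875 m from the base axis. Payload 4.7 kg.
Tool frame: the origin (TCP) lies on the mounting face of the last link; the fingertips stand 182 mm ahead of it and the grasp point (between the pads) lies 164 mm ahead of it (ctrl.finger_overhang is the distance from the TCP to the fingertips, in m); z points along the fingers, y is the line along which they close (so a half turn about z gives the same grasp; the last joint's range is limited). The gripper opens to 87 mm and grips with 3 to 60 N. Pads are 19 mm wide; open, the fingers measure 117 mm over their backs; the gripper's body (75 mm by 190 mm) begins 51 mm behind the grasp point.
Start: joints at [1.151, 0.321, -0.07, 1.45, 0.023, 1.371, -0.057], TCP at [0.273, -0.59, 0.405] pointing down, gripper open.
Joint ranges: [-2.86, 2.86], [-0.3, 2.09], [-1.38, 1.24], [0.06, 2.45], [-1.56, 4.7], [0.09, 2.05], [-2.69, 2.69]. Speed limits (rad/s): [2.57, 2.57, 3.14, 3.14, 3.14, 3.14, 3.14].

## Interface

Orientations are given as a rotation vector (axis times angle).
In Python, from bench import ctrl gives the robot as it stands.
- The arm moves only by the shell command python3 -m jog 'ROWS' [FORCE]. ROWS is a JSON object of lists of equal length, an entry for each row: "translation": the shift along the tool's x, y, z as a fraction of full scale, a list of three; "yaw": the turn about the tool's z as a fraction of full scale; "jaw": the closure, from 0 (fully open) to 1 (shut). In form: {"translation": [[dx, dy, dz], ...], "yaw": [yaw, ...], "jaw": [jaw, ...]}. A call has 1 to 8 rows; each row is the pose to reach, as a shift and turn from the pose commanded when the call began, along the tool's axes at that moment, turning the shorter way round; what a row does not reach only later rows make up. Full scale, the value 1, is 0.2 m for a shift and 180 degrees for a turn. A row lasts 1/8 s, in which the tool goes at most 62.5 mm and 10.7 degrees, less where a joint would pass 70% of its speed; a pose out of reach is approached as far as the arm can. A call with a number of a shift or a turn outside -1 to 1 is refused whole. A call with a gripper value outside its range is refused whole. The fingers move at their own pace and stop on an object; FORCE is the grip in N (left out, the last holds). Time passes only in rows, so rows that repeat a pose let the fingers close. It gives the time, the measured TCP pose, the force, the opening and the grip force at its end, in the units of the state.
- ctrl.get_state(): the state, without advancing time (a new reading comes with each control period).
- ctrl.get_image(name): name is "scene" or "top"; returns a dict with "pixels" (400x640x3 uint8, blue, green, red), "fx", "fy", "cx", "cy" (pixels), "R" (3x3) and "t" (3): a world point X has camera coordinates R X + t. Camera axes: x right, y down, z forward; pixel columns grow to the right and rows downward; lengths in m; the calibration is good to about 2 mm. A picture is of the moment at which its call begins. There is no depth.
- ctrl.close_job(): hands the job in; it is judged then, once.
Trained networks look in a picture, given as the dict that the camera call returned (one of the last four; its "shot" number tells which), for a name from the list of things; names that differ only in an ending like _2 or _b are one class to them, and where a whole thing is asked for, a point or a joint stands for the part that bears it (a point fixed in the world has none). Each returns a list of dicts, best first, with "p" (0 to 1); they miss things now and then, are a little off and sometimes report something else, mostly with a low value. They report only what shows in the picture. A call takes as long as a camera call. They do not tell look-alikes from the thing itself.
- ctrl.silhouettes(label, picture): "region" (400x640 bool, what is visible of it) and "at" ([column, row] in pixels, amid what is visible of it).
The state is a dict: "time": time; "joint_positions": joint angles; "qd": joint speeds; "joint_torque": joint torques, N m; "position": TCP position; "tool_rot": TCP orientation; "ft_force": force on the tool from outside, world axes, zero at the start; "torque": the same for the moment, N m; "grip_width": opening from 0.0 (shut) to 1.0 (fully open); "grip_force": force on a finger pad.
Only numpy, scipy, OpenCV 4.12 (cv2) and the standard library are available. Lean on these libraries where they do the work, as an engineer would, in place of code of your own. Each camera call takes 0.05 s, during which the arm holds its last target. There are 200 camera calls.

## Task

The small steel measure is wanted for baking and the large one is done with. First lift the small measure out of the large one and stand it upright on the round cork mat with its whole base on the mat, then hang the large measure on the rail by sliding its C-shaped eye sideways over the rod through the gap and letting it down so that it hangs freely and still. Leave everything else on the counter where it is.

Things in the scene. Friction and masses are not known exactly. Their poses are not given: they have to be found in the camera images.
- large_tab (a point): Centre of the solid grip tab on top of the large steel measure; take it here from above, across its 12 mm thickness (y). Tab 26 mm along x, 36 mm high: underside 17 mm below this point, top 19 mm above. Axes: z up, x level, from the stem to the cup's axis, 48 mm away. This point is 175 mm above the base, 43 mm straight above the eye centre. 
- large_eye (a point): Centre of the large measure's C-shaped eye, between stem and tab: a four-cornered bent strap in the x-z plane, 12 mm thick along y, 7 mm strap, 32 mm across inside, with a level gap facing +x (the cup side), 13 mm above to 13 mm below this point. The rod seats in its top corner, 22 mm above and 6 mm to -x of this point. 132 mm above the base, 48 mm from the cup's axis. Axes as the tab.
- large_base (a point): Centre of the large measure's flat underside, on the cup's axis; axes as the tab. The measure: about 300 g, 194 mm tall; open round cup of outside radius 45 mm, 60 mm high, wall 4 mm, floor 5 mm; upright stem 14 x 6 mm outside the wall on the -x side carries eye and tab. Hung by its eye and let go, it swings for 1 to 3 s and settles tilted 24 degrees.
- small_tab (a point): Centre of the solid grip tab on top of the small steel measure; take it here from above, across its 12 mm thickness (y). Tab 26 mm along x, 36 mm high: underside 17 mm below this point, top 19 mm above. Axes: z up, x level, from the stem to the cup's axis, 33 mm away. This point is 160 mm above the base, 43 mm straight above the eye centre. 
- small_eye (a point): Centre of the small measure's C-shaped eye, between stem and tab: a four-cornered bent strap in the x-z plane, 12 mm thick along y, 7 mm strap, 32 mm across inside, with a level gap facing +x (the cup side), 13 mm above to 13 mm below this point. The rod seats in its top corner, 22 mm above and 6 mm to -x of this point. 117 mm above the base, 33 mm from the cup's axis. Axes as the tab.
- small_base (a point): Centre of the small measure's flat underside, on the cup's axis; axes as the tab. The measure: about 160 g, 179 mm tall; open round cup of outside radius 30 mm, 50 mm high, wall 4 mm, floor 5 mm; upright stem 14 x 6 mm outside the wall on the -x side carries eye and tab. At the start it stands loose in the large one, stem opposite the large stem.
- rail_mid (a point): Mid-length of the axis of the fixed rail's horizontal steel rod, 14 mm in diameter, 240 mm above the counter. The rod runs along this point's y axis between two posts (16 mm thick, 263 mm tall) 165 mm either side; x is level, across the rod, away from the robot; z up. Wooden foot 70 x 380 mm, 14 mm high.
- mat_top (a point): Centre of the top face of the fixed round cork mat, 130 mm in diameter, 8 mm thick, on the counter.
- butter: Bystander, to be left where it is: ceramic butter dish with a domed lid and knob, 155 x 88 x 80 mm. Origin at the centre of its underside.
- mixer: Bystander, to be left where it is: red hand mixer standing on its heel and beaters, 190 x 90 x 185 mm. Origin at the centre of its underside.
- bowl: Bystander, to be left where it is: stainless mixing bowl, 210 mm across, 85 mm high. Origin at the centre of its underside.
- whisk: Bystander, to be left where it is: silicone balloon whisk lying down, 215 mm long. Origin under the joint of its handle and its wires.
- mug: Bystander, to be left where it is: white mug, 80 mm across, 85 mm high. Origin at the centre of its underside.
- jar: Bystander, to be left where it is: glass jar with a steel lid, 72 mm across, 110 mm high. Origin at the centre of its underside.
- spoon: Bystander, to be left where it is: wooden spoon lying flat, 200 mm long. Origin at the centre of its underside.
There are look-alikes about, which are no part of the job. What is shaped like the part that bears small_tab but green or purple is not meant.

How it is judged:
By the outcome, as a careful person would: the job done as asked, in the order asked, and still so for the second after the job is handed in, with the robot touching nothing.
It also fails if it takes over 69 s, if anything falls off the work surface, if the arm or the gripper's body presses on something with over 40 N, if the wrist force passes 120 N, or if a joint passes its speed limit or range.

## Working session

There is one attempt and no reset: what is moved stays moved. The work goes in short steps, Python scripts to look and compute and a shell command to move; the robot and the scene stay as the last step left them, time stands still between calls to the robot, and variables do not carry over. Pictures are saved under pics/ and viewed, at most 10 in all, crops included, and the job is handed in when it is done.

```bash
ls; mkdir -p pics; cat > h.py <<'E'
import numpy as np, cv2
from bench import ctrl
from scipy.spatial.transform import Rotation as Ro
def ray(im,u,v):
    d=np.array([(u-im['cx'])/im['fx'],(v-im['cy'])/im['fy'],1.]); R=np.array(im['R']);t=np.array(im['t'])
    c=-R.T@t; d=R.T@d; return c,d
def onz(im,u,v,z):
    c,d=ray(im,u,v); return c+d*(z-c[2])/d[2]
def tri(a,b):
    A=np.zeros((3,3));B=np.zeros(3)
    for c,d in (a,b):
        d=d/np.linalg.norm(d);P=np.eye(3)-np.outer(d,d);A+=P;B+=P@c
    return np.linalg.solve(A,B)
def px(im,X):
    p=np.array(im['R'])@np.array(X)+np.array(im['t']); return p[0]/p[2]*im['fx']+im['cx'],p[1]/p[2]*im['fy']+im['cy']
E
python3 - <<'E'
from h import *
for n in("scene","top"):
    im=ctrl.get_image(n); cv2.imwrite(f'pics/{n}0.png',im['pixels'])
    print(n,im['fx'],-np.array(im['R']).T@np.array(im['t']),np.array(im['R']).round(3).tolist())
    for l in("large_tab","small_tab","large_base","small_base","large_eye","small_eye","rail_mid","mat_top"):
        try:
            for d in ctrl.silhouettes(l,im): print(l,round(d['p'],2),d['at'],d['region'].sum())
        except Exception as e: print(l,e)
s=ctrl.get_state();print(s['position'],s['tool_rot'],Ro.from_rotvec(s['tool_rot']).as_matrix().round(3).tolist(),s['time'])
E
```

```text
pics
scene 449.12323046966884 [1.29555193 0.62310408 1.38140613] [[-0.611, 0.791, 0.018], [0.591, 0.471, -0.655], [-0.527, -0.39, -0.755]]
large_tab 0.6 [360.7, 240.2] 530
large_tab 0.34 [352.3, 240.0] 214
small_tab 0.93 [434.9, 216.5] 383
small_tab 0.92 [386.5, 231.1] 399
small_tab 0.82 [356.9, 211.7] 366
small_tab 0.74 [201.5, 209.0] 618
small_tab 0.52 [353.6, 240.1] 267
large_base 0.79 [358.4, 248.1] 552
small_base 0.93 [387.2, 229.6] 357
small_base 0.89 [354.9, 212.0] 424
small_base 0.83 [435.4, 217.8] 405
small_base 0.49 [351.1, 241.9] 278
large_eye 0.87 [361.2, 245.9] 501
small_eye 0.75 [390.6, 230.4] 395
small_eye 0.59 [353.8, 207.7] 393
rail_mid 0.88 [265.7, 255.1] 2577
mat_top 0.88 [274.2, 209.2] 662
top 386.88543703373546 [ 0.24177592 -0.01419293  1.38809471] [[-0.019, -1.0, -0.001], [-0.983, 0.019, -0.184], [0.184, -0.003, -0.983]]
large_tab 0.63 [268.9, 211.6] 273
small_tab 0.87 [246.7, 243.0] 309
small_tab 0.81 [287.5, 243.2] 308
small_tab 0.8 [211.5, 288.0] 429
small_tab 0.64 [264.4, 203.6] 330
large_base 0.53 [269.3, 209.9] 477
small_base 0.82 [290.3, 243.8] 310
small_base 0.63 [246.8, 241.7] 310
small_base 0.63 [214.8, 288.3] 351
small_base 0.53 [265.8, 204.5] 321
large_eye 0.57 [265.7, 213.6] 321
small_eye 0.64 [266.4, 205.9] 290
small_eye 0.6 [251.5, 242.6] 295
small_eye 0.56 [213.2, 285.5] 411
small_eye 0.55 [290.2, 241.4] 343
rail_mid 0.86 [325.0, 141.0] 2455
mat_top 0.58 [363.7, 198.2] 982
[ 0.27318045 -0.58980272  0.40480141] [ 3.06788968e+00  6.76097360e-01 -2.83131733e-05] [[0.907, 0.42, 0.0], [0.42, -0.907, -0.0], [-0.0, 0.0, -1.0]] 0.9
```

View pics/scene0.png

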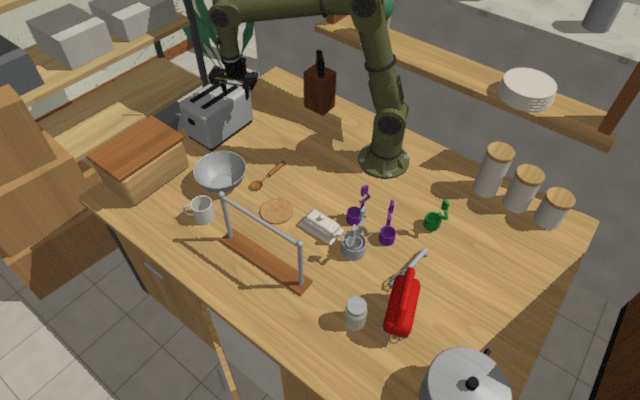

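View pics/top0.png

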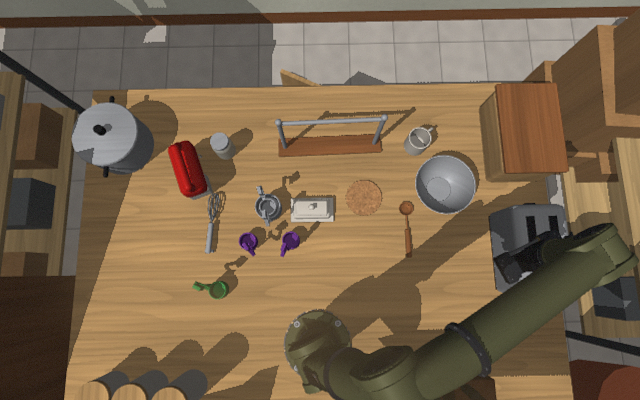

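Candidates for the small measure: purple at scene (355,213) and (388,235), green at (434,218), and steel nested in the large one at (353,240). In the top view these are (290,242), (248,243), (215,288) and (268,207). I choose the steel one and check it in a crop.

```bash
python3 - <<'E'
import cv2,numpy as np
a=cv2.imread('pics/scene0.png')[205:275,315:385];b=cv2.imread('pics/top0.png')[170:240,235:305]
c=np.hstack([cv2.resize(x,(400,400),interpolation=cv2.INTER_CUBIC) for x in(a,b)]);cv2.imwrite('pics/crop1.png',c)
E
```

```text
(no output)
```

View pics/crop1.png

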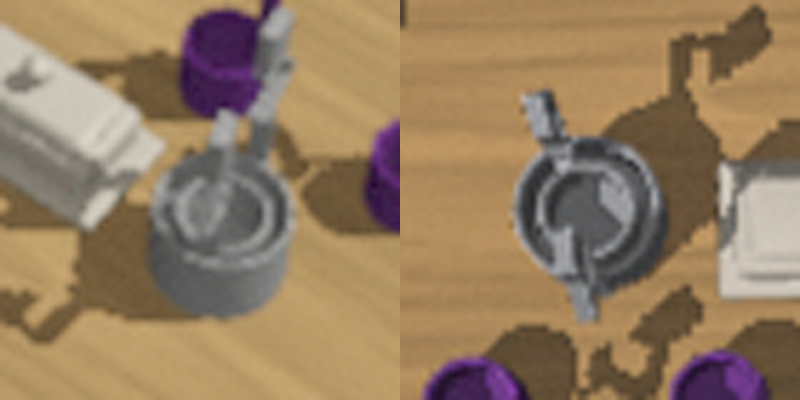

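The crop shows the steel pair. The large tab is at scene crop (275,35) with its stem outside the wall on the robot side. The small tab is at (225,130), on the far side. Next I measure them and check by overlay.

```bash
cat > fit.py <<'E'
from h import *
from scipy.optimize import least_squares
E
python3 - <<'E'
from h import *
T=ctrl.get_image('top');S=ctrl.get_image('scene')
tp=lambda x,y:(235+(x-400)/400*70-.5+.5*70/400,170+y/400*70-.5)
sp=lambda x,y:(315+x/400*70-.5,205+y/400*70-.5)
P={}
for n,a,b,z in(('Ltabtop',(566,238),(278,15),.194),('Stabtop',(538,97),(226,115),.184),('Lrim',(590,217),(222,200),.06)):
    X=tri(ray(T,*tp(*a)),ray(S,*sp(*b)));print(n,X.round(4),onz(T,*tp(*a),z).round(4),onz(S,*sp(*b),z).round(4))
# mat, rail by segmentation
for im in(T,S):
    d=ctrl.silhouettes('mat_top',im)[0]; (c,ax,an)=cv2.fitEllipse(max(cv2.findContours(d['region'].astype('uint8'),0,1)[0],key=len))
    print('mat',c,ax,onz(im,*c,.008).round(4))
# rail rod ends from pictures (post tops)
def seg(im,a,b): return onz(im,*a,.24).round(4),onz(im,*b,.24).round(4)
for n,im in(('t',T),('s',S)):
    a=im['pixels']; c=a[110:160,270:395] if n=='t' else a[185:295,210:320]
    cv2.imwrite(f'pics/r{n}.png',cv2.resize(c,None,fx=400/c.shape[1],fy=400/c.shape[1],interpolation=cv2.INTER_CUBIC))
cs=[cv2.imread('pics/r%s.png'%n) for n in'ts']; h=max(c.shape[0] for c in cs)
print([c.shape for c in cs])
cs=[cv2.copyMakeBorder(c,0,h-c.shape[0],0,0,0) for c in cs]
cv2.imwrite('pics/rail.png',np.hstack(cs))
E
```

```text
Ltabtop [0.4308 0.1589 0.2058] [0.4342 0.1582 0.194 ] [0.4205 0.1567 0.194 ]
Stabtop [0.5096 0.1758 0.2031] [0.5157 0.1758 0.184 ] [0.495  0.1715 0.184 ]
Lrim [0.4687 0.1622 0.0608] [0.4684 0.163  0.06  ] [0.4687 0.1612 0.06  ]
mat (362.9475402832031, 197.589111328125) (34.587677001953125, 35.03887176513672) [ 0.507  -0.1754  0.008 ]
mat (276.0536193847656, 209.9550323486328) (26.0728816986084, 32.42613983154297) [ 0.5089 -0.1765  0.008 ]
[(160, 400, 3), (400, 400, 3)]
```

View pics/rail.png

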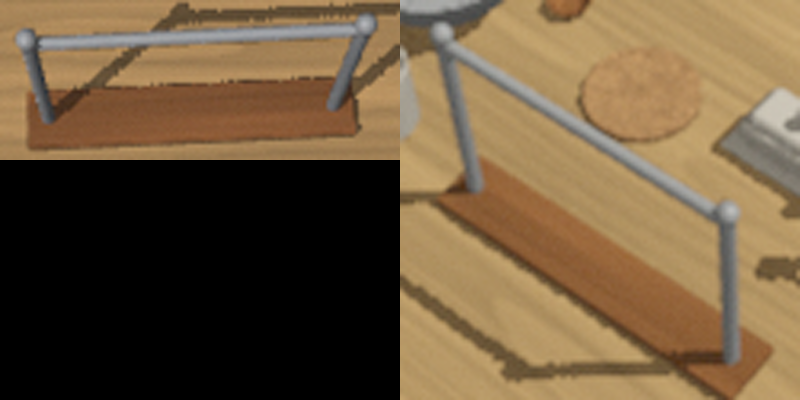

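The rail crop shows the rod from (45,43) to (350,30) in the top half, and from (455,50) to (718,208) in the scene half. Both ends are clear.

```bash
python3 - <<'E'
from h import *
T=ctrl.get_image('top');S=ctrl.get_image('scene')
t=lambda x,y:(270+x/3.2-.34,110+y/3.2-.34); s=lambda x,y:(210+(x-400)/3.636-.36,185+y/3.636-.36)
for im,a,b in((T,t(45,43),t(350,30)),(S,s(455,50),s(718,208))):
    A=onz(im,*a,.24);B=onz(im,*b,.24);d=(A-B)/np.linalg.norm(A-B);print(A.round(4),B.round(4),np.degrees(np.arctan2(-d[0],d[1])))
for n,a,b in(('L',t(27,38),s(727,212)),('R',t(366,22),s(443,34))):
    X=tri(ray(T,*a),ray(S,*b));print('ball',n,X.round(4))
# overlay
def meas(bx,by,bz,yaw,H,R,hc,off):
    c,s_=np.cos(yaw),np.sin(yaw);L=[]
    w=lambda p:np.array([bx+c*p[0]-s_*p[1],by+s_*p[0]+c*p[1],bz+p[2]])
    th=np.linspace(0,2*np.pi,40)
    L.append([w((R*np.cos(q),R*np.sin(q),hc)) for q in th]);L.append([w((R*np.cos(q),R*np.sin(q),0)) for q in th])
    for z in(H,H-.036):L.append([w((-off+i*.013,j*.006,z)) for i,j in((-1,-1),(1,-1),(1,1),(-1,1),(-1,-1))])
    return L
M=[(meas(.4687,.1625,0,np.radians(7),.194,.045,.06,.048),(0,0,255)),(meas(.475,.1665,.005,np.radians(194),.179,.030,.05,.033),(0,255,0))]
o=[]
for im,(r,c) in((S,(205,315)),(T,(170,235))):
    k=400/70;a=cv2.resize(im['pixels'][r:r+70,c:c+70],(400,400),interpolation=cv2.INTER_CUBIC)
    for L,col in M:
        for l in L:
            p=np.array([px(im,X) for X in l]);p=((p-[c,r]+.5)*k).astype(int);cv2.polylines(a,[p],False,col,1)
    o.append(a)
cv2.imwrite('pics/ov1.png',np.hstack(o))
E
```

```text
[0.7051 0.0906 0.24  ] [ 0.7127 -0.2089  0.24  ] 1.4562121222520565
[ 0.7106 -0.2075  0.24  ] [0.6964 0.093  0.24  ] -177.29881405880002
ball L [0.7036 0.1076 0.2556]
ball R [ 0.7127 -0.2203  0.2561]
```

View pics/ov1.png

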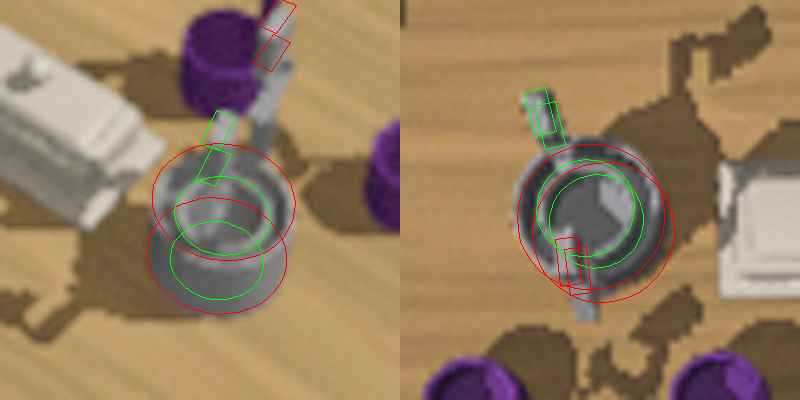

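The overlay fits within about 1 px, so the estimates are:

- **Small tab:** about (.506,.1755)
- **Large tab:** about (.421,.157), yaw about 7–8°
- **Mat:** (.508,-.176)
- **Rail mid:** (.707,-.057), yaw 1.5°

Now I move.

```bash
cat > w.py <<'E'
import sys
from h import *
# usage: w.py x y z [toolx_angle_deg]  (grasp-free: TCP target)
x=[float(v) for v in sys.argv[1:]]
s=ctrl.get_state();R=Ro.from_rotvec(s['tool_rot']).as_matrix()
d=R.T@(np.array(x[:3])-s['position']);a=np.degrees(np.arctan2(R[1,0],R[0,0]))
print('t',s['time'],'pos',np.round(s['position'],4),'ang',round(a,2),'mm',(d*1000).round(1),'frac',(d/.2).round(3),'rows',np.linalg.norm(d)/.0625)
if len(x)>3: print('yaw',((a-x[3]+90)%180-90)/180)
print('F',np.round(s['ft_force'],2),'w',s['grip_width'],s['grip_force'])
E
python3 -m jog '{"translation":[[0.25,-0.12,-0.08],[0.5,-0.23,-0.16],[0.75,-0.35,-0.24],[1.0,-0.46,-0.32],[1.0,-0.46,-0.32]],"yaw":[0.03,0.066,0.066,0.066,0.066],"jaw":[0,0,0,0,0]}'
python3 w.py .506 .1755 .47 13; python3 w.py .5 -.22 .47 13
```

```text
time: 1.82
position: [0.4205, -0.4174, 0.4709]
tool_rot: [3.119, 0.371, 0.007]
ft_force: [-0.7, -0.8, -0.0]
grip_width: 0.997
grip_force: 0.0
t 1.825 pos [ 0.4205 -0.4174  0.4709] ang 13.56 mm [ 222.2 -556.3    1. ] frac [ 1.111 -2.781  0.005] rows 9.584144555158165
yaw 0.0031291575174056635
F [-0.7  -0.76 -0.02] w 0.9965698476524878 0.0
t 1.825 pos [ 0.4205 -0.4174  0.4709] ang 13.56 mm [ 123.6 -173.2    1.2] frac [ 0.618 -0.866  0.006] rows 3.404646286059973
yaw 0.0031291575174056635
F [-0.7  -0.76 -0.02] w 0.9965698476524878 0.0
```

```bash
python3 -m jog '{"translation":[[0.15,-0.24,0],[0.3,-0.48,0],[0.45,-0.72,0],[0.6,-0.95,0]],"yaw":[0,0,0,0],"jaw":[0,0,0,0]}'
python3 -m jog '{"translation":[[0.06,-0.25,0],[0.12,-0.5,0],[0.18,-0.72,0],[0.25,-0.95,0]],"yaw":[0,0,0,0],"jaw":[0.1,0.2,0.3,0.3]}'
python3 -m jog '{"translation":[[0.06,-0.25,0],[0.13,-0.5,0],[0.2,-0.72,0],[0.26,-0.88,0],[0.26,-0.88,0]],"yaw":[0,0,0,0,0],"jaw":[0.3,0.3,0.3,0.3,0.3]}'
python3 w.py .506 .1755 .33 13
python3 - <<'E'
from h import *
o=[]
for n,(r,c) in(('scene',(165,315)),('top',(150,215))):
    im=ctrl.get_image(n);o.append(cv2.resize(im['pixels'][r:r+100,c:c+100],(400,400),interpolation=cv2.INTER_CUBIC))
cv2.imwrite('pics/hov.png',np.hstack(o))
E
```

```text
time: 2.33
position: [0.4902, -0.2094, 0.4687]
tool_rot: [3.121, 0.352, -0.0]
ft_force: [1.6, -0.1, -0.7]
grip_width: 0.999
grip_force: 0.0
time: 2.82
position: [0.4961, -0.0136, 0.4687]
tool_rot: [3.121, 0.352, 0.0]
ft_force: [0.5, 0.6, 0.2]
grip_width: 0.723
grip_force: 0.0
time: 3.45
position: [0.5072, 0.1715, 0.4685]
tool_rot: [-3.12, -0.362, 0.0]
ft_force: [-0.2, -1.6, 0.8]
grip_width: 0.701
grip_force: 0.0
t 3.45 pos [0.5072 0.1715 0.4685] ang 13.23 mm [ -0.3  -4.  138.5] frac [-0.001 -0.02   0.693] rows 2.217444779856759
yaw 0.0012697370855990345
F [-0.25 -1.62  0.83] w 0.700721537054808 0.0
```

View pics/hov.png

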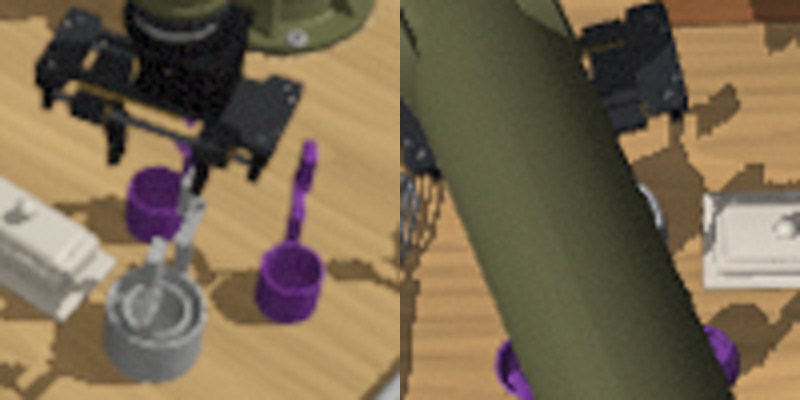

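The gripper hovers over the small tab and the scene view shows it clear on all sides. I descend and grip.

```bash
python3 -m jog '{"translation":[[0,-0.02,0.2],[0,-0.02,0.4],[0,-0.02,0.55],[0,-0.02,0.65],[0,-0.02,0.7],[0,-0.02,0.7]],"yaw":[0,0,0,0,0,0],"jaw":[0.3,0.3,0.3,0.3,0.3,0.3]}'
python3 - <<'E'
from h import *
im=ctrl.get_image('scene');cv2.imwrite('pics/g1.png',cv2.resize(im['pixels'][185:265,310:410],(800,640),interpolation=cv2.INTER_CUBIC)[:600])
E
python3 w.py .506 .1755 .33 13
```

```text
time: 4.3
position: [0.5068, 0.172, 0.3284]
tool_rot: [3.121, 0.352, -0.001]
ft_force: [-0.2, -0.4, 1.1]
grip_width: 0.702
grip_force: 0.0
t 4.35 pos [0.507  0.1725 0.3292] ang 12.9 mm [-0.3 -3.1 -0.8] frac [-0.001 -0.016 -0.004] rows 0.05195684743680875
yaw -0.0005774447712402282
F [ 0.06 -0.72  0.03] w 0.699391304311598 0.0
```

View pics/g1.png

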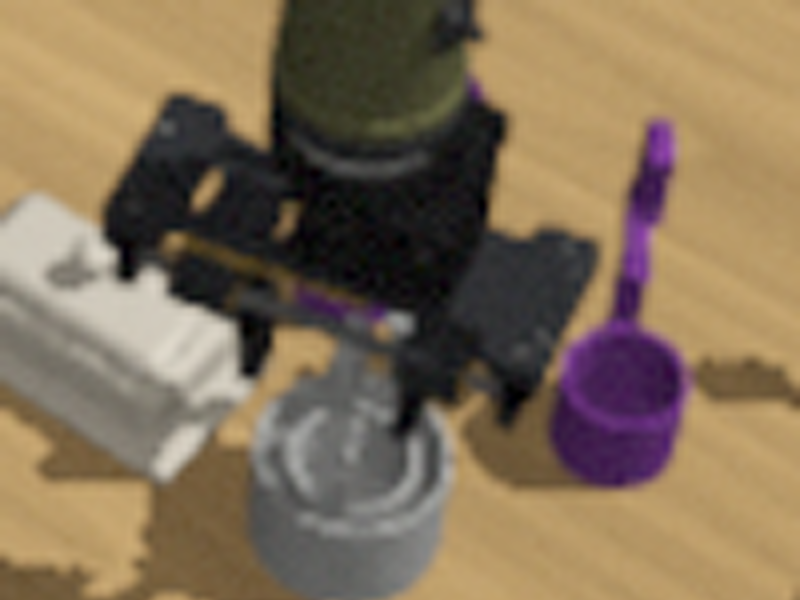

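The tab, at about (355,340), sits between the fingertips at (255,345) and (410,405). I close and then lift.

```bash
python3 -m jog '{"translation":[[0,-0.01,0],[0,-0.01,0],[0,-0.01,0],[0,-0.01,0],[0,-0.01,0],[0,-0.01,0],[0,-0.01,0],[0,-0.01,0]],"yaw":[0,0,0,0,0,0,0,0],"jaw":[0.5,0.7,0.8,0.9,1,1,1,1]}' 40
python3 w.py .506 .1755 .46
```

```text
time: 5.35
position: [0.5062, 0.1752, 0.3287]
tool_rot: [3.121, 0.355, 0.0]
ft_force: [0.3, -0.3, -0.0]
grip_width: 0.139
grip_force: 40.0
t 5.35 pos [0.5062 0.1752 0.3287] ang 12.97 mm [-1.000e-01 -3.000e-01 -1.313e+02] frac [-0.001 -0.002 -0.656] rows 2.1006739090975786
F [ 0.27 -0.33 -0.05] w 0.1385489871079668 39.97061075999227
```

```bash
python3 -m jog '{"translation":[[0,-0.01,-0.1],[0,-0.01,-0.25],[0,-0.01,-0.4],[0,-0.01,-0.6],[0,-0.01,-0.8],[0,-0.01,-1.0],[0,-0.01,-1.0]],"yaw":[0,0,0,0,0,0,0],"jaw":[1,1,1,1,1,1,1]}'
python3 w.py .540 -.168 .53
python3 - <<'E'
from h import *
im=ctrl.get_image('scene');cv2.imwrite('pics/g2.png',im['pixels'][130:290,230:470].repeat(3,0).repeat(3,1))
E
```

```text
time: 6.22
position: [0.5059, 0.1778, 0.5317]
tool_rot: [-3.121, -0.355, -0.009]
ft_force: [0.2, -0.4, -2.8]
grip_width: 0.138
grip_force: 40.0
t 6.225 pos [0.5059 0.1778 0.5317] ang 12.99 mm [-44.5 344.6   1.4] frac [-0.223  1.723  0.007] rows 5.559695330057604
F [ 0.2  -0.35 -2.84] w 0.1380291997707378 39.958836442056054
```

View pics/g2.png

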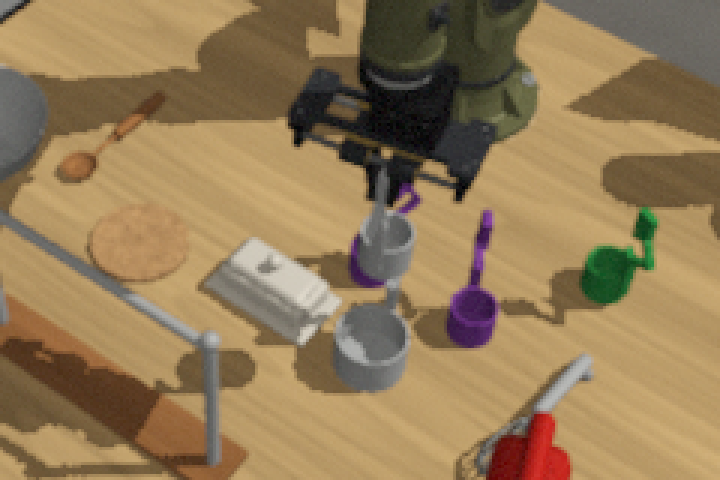

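The small measure, at crop (385,245), hangs upright in the gripper. The large one, at (370,345), stayed put. Next I carry the small one to the mat.

```bash
python3 -m jog '{"translation":[[-0.02,0.1,0],[-0.05,0.25,0],[-0.08,0.42,0],[-0.1,0.6,0],[-0.12,0.75,0],[-0.13,0.86,0],[-0.13,0.86,0]],"yaw":[0,0,0,0,0,0,0],"jaw":[1,1,1,1,1,1,1]}'
python3 -m jog '{"translation":[[-0.02,0.1,0],[-0.05,0.25,0.1],[-0.07,0.42,0.2],[-0.09,0.6,0.4],[-0.1,0.75,0.6],[-0.1,0.84,0.7],[-0.1,0.86,0.8],[-0.1,0.86,0.85]],"yaw":[0,0,0,0,0,0,0,0],"jaw":[1,1,1,1,1,1,1,1]}'
python3 w.py .540 -.168 .332
```

```text
time: 7.15
position: [0.5189, 0.0016, 0.5266]
tool_rot: [-3.122, -0.349, 0.006]
ft_force: [0.2, 0.2, -0.9]
grip_width: 0.134
grip_force: 39.9
time: 8.15
position: [0.5383, -0.1673, 0.3578]
tool_rot: [-3.12, -0.357, 0.001]
ft_force: [-0.1, 0.8, -0.7]
grip_width: 0.132
grip_force: 39.9
t 8.15 pos [ 0.5383 -0.1673  0.3578] ang 13.04 mm [ 1.5  1.1 25.8] frac [0.007 0.006 0.129] rows 0.4137965429749128
F [-0.12  0.8  -0.7 ] w 0.1322697539625538 39.94612450849672
```

```bash
python3 -m jog '{"translation":[[0,0,0.03],[0,0,0.06],[0,0,0.09],[0,0,0.11],[0,0,0.12],[0,0,0.125],[0,0,0.125]],"yaw":[0,0,0,0,0,0,0],"jaw":[1,1,1,1,1,1,1]}'
python3 - <<'E'
from h import *
o=[]
for n,(r,c) in(('scene',(145,225)),('top',(150,315))):
    im=ctrl.get_image(n);o.append(cv2.resize(im['pixels'][r:r+100,c:c+100],(400,400),interpolation=cv2.INTER_CUBIC))
cv2.imwrite('pics/m.png',np.hstack(o))
E
python3 w.py .540 -.168 .332
```

```text
time: 9.02
position: [0.5381, -0.1684, 0.3338]
tool_rot: [3.121, 0.355, 0.0]
ft_force: [0.1, 0.6, -2.3]
grip_width: 0.133
grip_force: 39.9
t 9.125 pos [ 0.5382 -0.1684  0.3339] ang 12.97 mm [1.9 0.  1.9] frac [0.009 0.    0.01 ] rows 0.04298610932201299
F [-0.19  0.44 -1.1 ] w 0.13481930687764807 39.94607820175588
```

View pics/m.png

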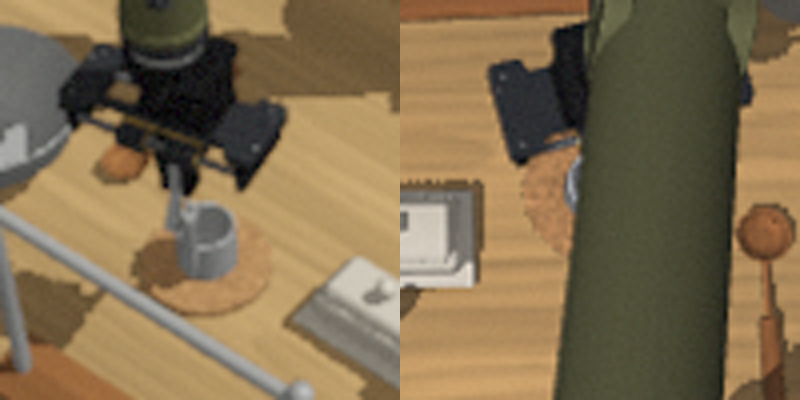

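The small cup, at (205,245) in the scene crop, is well inside the mat disc. I lower the last 2–3 mm.

```bash
python3 -m jog '{"translation":[[0,0,0.005],[0,0,0.01],[0,0,0.015],[0,0,0.015]],"yaw":[0,0,0,0],"jaw":[1,1,1,1]}'
python3 w.py .540 -.168 .332
```

```text
time: 9.62
position: [0.5384, -0.1682, 0.3316]
tool_rot: [3.121, 0.355, 0.002]
ft_force: [-0.6, 1.3, 4.5]
grip_width: 0.136
grip_force: 40.0
t 9.625 pos [ 0.5384 -0.1682  0.3316] ang 12.98 mm [ 1.6  0.1 -0.4] frac [ 0.008  0.001 -0.002] rows 0.02697553406866897
F [-0.58  1.33  4.46] w 0.13570878014715634 39.97073724664915
```

```bash
python3 -m jog '{"translation":[[0,0,0],[0,0,0],[0,0,0],[0,0,0],[0,0,-0.1],[0,0,-0.3],[0,0,-0.55],[0,0,-0.8]],"yaw":[0,0,0,0,0,0,0,0],"jaw":[0.8,0.6,0.4,0.3,0.3,0.3,0.3,0.3]}'
python3 - <<'E'
from h import *
for n in('top','scene'):
    im=ctrl.get_image(n);k=.5
    for l in('small_base','large_tab','large_base'):
        print(n,l,[(round(d['p'],2),d['at']) for d in ctrl.silhouettes(l,im)])
    r,c=(205,315) if n=='scene' else (170,235)
    a=cv2.resize(im['pixels'][r:r+70,c:c+70],(400,400),interpolation=cv2.INTER_CUBIC)
    r,c=(175,240) if n=='scene' else (160,325)
    b=cv2.resize(im['pixels'][r:r+70,c:c+70],(200,200),interpolation=cv2.INTER_CUBIC)
    cv2.imwrite(f'pics/z{n}.png',np.hstack([a,cv2.copyMakeBorder(b,0,200,0,0,0)]))
cv2.imwrite('pics/z.png',cv2.resize(np.vstack([cv2.imread(f'pics/z{n}.png') for n in('top','scene')]),(450,600),interpolation=3))
E
python3 w.py .421 .157 .46 7.5
```

```text
time: 10.62
position: [0.5379, -0.1683, 0.4922]
tool_rot: [3.121, 0.355, -0.0]
ft_force: [0.5, -0.3, -0.2]
grip_width: 0.696
grip_force: 0.0
top small_base [(0.89, [247.4, 240.8]), (0.86, [290.9, 240.2]), (0.74, [263.7, 206.1]), (0.64, [213.2, 286.6]), (0.54, [359.4, 197.6])]
top large_tab [(0.78, [268.3, 206.1])]
top large_base [(0.81, [267.2, 207.5])]
scene small_base [(0.94, [388.7, 226.7]), (0.85, [433.3, 216.9]), (0.77, [355.7, 215.3]), (0.72, [271.9, 199.8])]
scene large_tab [(0.55, [354.1, 242.6])]
scene large_base [(0.72, [355.3, 245.7])]
t 11.025 pos [ 0.5378 -0.1684  0.489 ] ang 12.97 mm [ -40.7 -343.3   29.6] frac [-0.204 -1.717  0.148] rows 5.55170898537596
yaw 0.030406208165988522
F [-0.25 -1.01 -0.52] w 0.6980907199423995 0.0
```

View pics/z.png

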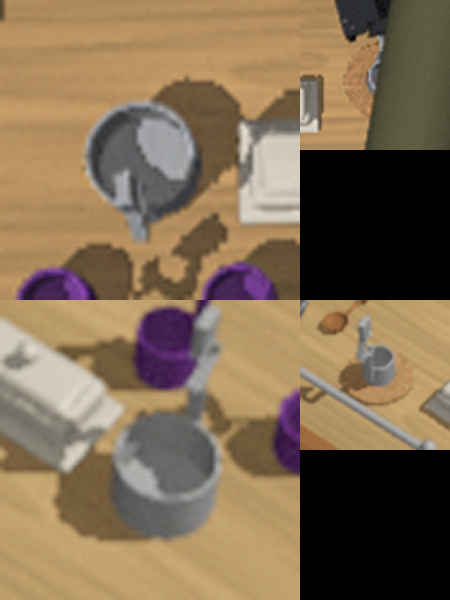

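The small measure stands upright on the mat and the large one is undisturbed at its original place. I refine the large pose with a silhouette model fit.

```bash
cat > fit.py <<'E'
from h import *
from scipy.optimize import minimize
def parts():
    th=np.linspace(0,2*np.pi,40);P=[]
    P.append([(.045*np.cos(q),.045*np.sin(q),z) for q in th for z in(0,.06)])
    box=lambda x0,x1,y,z0,z1:[(x,s*y,z) for x in(x0,x1) for s in(-1,1) for z in(z0,z1)]
    P.append(box(-.051,-.045,.007,0,.11)); P.append(box(-.061,-.035,.006,.158,.194))
    c=[np.array([-.048+.0226*np.cos(a),.132+.0226*np.sin(a)]) for a in np.radians([105,195,285,15])]
    o=[np.array([-.048,.132])+1.35*(p-[-.048,.132]) for p in c]
    for i,j in((0,1),(1,2)): P.append([(p[0],s*.006,p[1]) for p in(c[i],c[j],o[i],o[j]) for s in(-1,1)])
    for i in(0,2):
        f=.35
        P.append([(p[0],s*.006,p[1]) for p in(c[i],c[i]*f+c[3]*(1-f),o[i],o[i]*f+o[3]*(1-f)) for s in(-1,1)])
    return [np.array(p) for p in P]
PT=parts();K=4
def render(im,q,roll=0):
    x,y,z,yaw=q; m=np.zeros((400*K//K,640),np.uint8)
    R=Ro.from_euler('ZY',[yaw,roll]).as_matrix()
    m=np.zeros((400*K,640*K),np.uint8)
    for p in PT:
        uv=np.array([px(im,R@X+[x,y,z]) for X in p]);h=cv2.convexHull(((uv+.5)*K).astype(np.int32));cv2.fillConvexPoly(m,h,255)
    return cv2.resize(m,(640,400),interpolation=cv2.INTER_AREA)/255.
def fit(obs,q0,free=(0,1,3),step=(.004,.004,.004,.1)):
    q0=np.array(q0,float);free=list(free);st=np.array(step)[free]
    def cost(v):
        q=q0.copy();q[free]+=v*st
        return sum(np.abs(render(im,q)-r).sum()/r.sum() for im,r in obs)
    r=minimize(cost,np.zeros(len(free)),method='Powell',options=dict(xtol=.05,ftol=1e-4,maxiter=8))
    q=q0.copy();q[free]+=r.x*st;return q,r.fun,cost(np.zeros(len(free)))
E
python3 - <<'E'
from fit import *
obs=[]
for n in('top','scene'):
    im=ctrl.get_image(n);d=ctrl.silhouettes('large_base',im)[0];print(d['p'],d['region'].sum());obs.append((im,d['region'].astype(float)))
q0=[.4687,.1625,0,np.radians(7)]
for o in([obs[0]],[obs[1]],obs):
    q,f,f0=fit(o,q0);t=q[:2]-.048*np.array([np.cos(q[3]),np.sin(q[3])]);print(q[:2].round(4),np.degrees(q[3]).round(1),'tab',t.round(4),f,f0)
E
```

```text
0.96 619
0.88 795
[0.4727 0.1665] 7.0 tab [0.4251 0.1606] 0.04721087142449872 0.14884855396116445
[0.4732 0.163 ] 6.9 tab [0.4256 0.1572] 0.06323837711185103 0.10010112220989026
[0.473  0.1645] 8.2 tab [0.4255 0.1576] 0.13652644272673353 0.2489496761710547
```

```bash
python3 -m jog '{"translation":[[-0.03,-0.25,0],[-0.05,-0.5,0],[-0.08,-0.7,0],[-0.1,-0.9,0]],"yaw":[0,0,0,0],"jaw":[0.3,0.3,0.3,0.3]}'
python3 -m jog '{"translation":[[-0.03,-0.25,0.05],[-0.05,-0.5,0.1],[-0.08,-0.7,0.15],[-0.08,-0.82,0.2],[-0.08,-0.82,0.2]],"yaw":[0,0.027,0.027,0.027,0.027],"jaw":[0.3,0.3,0.3,0.3,0.3]}'
python3 w.py .4255 .158 .339 8
```

```text
time: 11.72
position: [0.4775, 0.0039, 0.4906]
tool_rot: [3.121, 0.355, -0.0]
ft_force: [-0.6, 0.9, 0.6]
grip_width: 0.701
grip_force: 0.0
time: 12.35
position: [0.4248, 0.1605, 0.4502]
tool_rot: [3.133, 0.229, -0.002]
ft_force: [1.2, -0.4, 0.2]
grip_width: 0.702
grip_force: 0.0
t 12.35 pos [0.4248 0.1605 0.4502] ang 8.36 mm [  0.4   2.5 111.2] frac [0.002 0.012 0.556] rows 1.7799964203567955
yaw 0.0019746397558122906
F [ 1.24 -0.35  0.2 ] w 0.7021426156172815 0.0
```

```bash
python3 - <<'E'
from h import *
im=ctrl.get_image('scene');a=cv2.imread('pics/top0.png');T=ctrl.get_image('top')
m=(a[...,0]>a[...,1]*2)&(a[...,2]>a[...,1]*1.3)&(a[...,0]>60)
n,l,st,c=cv2.connectedComponentsWithStats(m.astype('uint8'))
for i in range(1,n):
    if st[i,4]>40:
        x,y,w,h=st[i,:4];print(st[i],onz(T,x,y,.17).round(3),onz(T,x+w,y+h,.17).round(3),c[i])
E
```

```text
[370 182  11  16  59] [ 0.527 -0.181  0.17 ] [ 0.473 -0.214  0.17 ] [375.20338983 191.33898305]
[366 199  11  10  43] [ 0.471 -0.166  0.17 ] [ 0.438 -0.2    0.17 ] [371.48837209 203.1627907 ]
[240 233  17  22 212] [0.37  0.236 0.17 ] [0.3   0.181 0.17 ] [248.61792453 242.10377358]
[281 232  18  24 245] [0.37  0.106 0.17 ] [0.294 0.05  0.17 ] [289.6244898  241.47346939]
```

```bash
python3 -m jog '{"translation":[[0,0.01,0.2],[0,0.01,0.35],[0,0.01,0.47],[0,0.01,0.53],[0,0.01,0.555],[0,0.01,0.555]],"yaw":[0,0,0,0,0,0],"jaw":[0.3,0.3,0.3,0.3,0.3,0.3]}'
python3 -m jog '{"translation":[[0,0,0],[0,0,0],[0,0,0],[0,0,0],[0,0,0],[0,0,0],[0,0,0],[0,0,0]],"yaw":[0,0,0,0,0,0,0,0],"jaw":[0.5,0.7,0.8,0.9,1,1,1,1]}' 55
python3 w.py .4255 .158 .339 8
```

```text
time: 13.2
position: [0.4265, 0.1565, 0.3402]
tool_rot: [-3.134, -0.221, -0.001]
ft_force: [-0.1, 0.3, -0.3]
grip_width: 0.705
grip_force: 0.0
time: 14.2
position: [0.426, 0.1568, 0.3396]
tool_rot: [3.134, 0.222, -0.0]
ft_force: [-0.7, 0.2, -0.1]
grip_width: 0.132
grip_force: 54.9
t 14.2 pos [0.426  0.1568 0.3396] ang 8.12 mm [-0.3 -1.3  0.6] frac [-0.002 -0.006  0.003] rows 0.023163169015405258
yaw 0.0006595523293851121
F [-0.72  0.21 -0.09] w 0.13166575572082392 54.88825618755072
```

```bash
python3 -m jog '{"translation":[[0,0,-0.08],[0,0,-0.2],[0,0,-0.35],[0,0,-0.5],[0,0,-0.6],[0,0,-0.6]],"yaw":[0,0,0,0,0,0],"jaw":[1,1,1,1,1,1]}'
python3 -m jog '{"translation":[[0.05,0.06,0],[0.18,0.2,0],[0.35,0.4,0],[0.5,0.6,0],[0.65,0.8,0],[0.75,0.92,0],[0.79,0.97,0],[0.79,0.97,0]],"yaw":[0,0,0.01,0.02,0.03,0.036,0.036,0.036],"jaw":[1,1,1,1,1,1,1,1]}'
python3 w.py .617 -.057 .4476 1.6
```

```text
time: 14.95
position: [0.4263, 0.1571, 0.4617]
tool_rot: [3.134, 0.222, 0.006]
ft_force: [0.0, -0.8, -2.8]
grip_width: 0.133
grip_force: 54.9
time: 15.95
position: [0.61, -0.0136, 0.4583]
tool_rot: [-3.14, -0.044, 0.004]
ft_force: [0.1, 0.2, -2.5]
grip_width: 0.135
grip_force: 54.9
t 15.95 pos [ 0.61   -0.0136  0.4583] ang 1.61 mm [ 5.8 43.6 10.6] frac [0.029 0.218 0.053] rows 0.7236654904588479
yaw 4.217287182465649e-05
F [ 0.13  0.16 -2.55] w 0.13485641570608714 54.89783717752289
```

```bash
python3 -m jog '{"translation":[[0.01,0.07,0.02],[0.02,0.15,0.04],[0.03,0.2,0.05],[0.03,0.218,0.053],[0.03,0.218,0.053]],"yaw":[0,0,0,0,0],"jaw":[1,1,1,1,1]}'
python3 - <<'E'
import fit
from fit import *
s=ctrl.get_state();print(np.round(s['position'],4),s['tool_rot'])
O=[]
for n in('top','scene'):
    im=ctrl.get_image(n);r=ctrl.silhouettes('rail_mid',im)[0];l=ctrl.silhouettes('large_base',im)
    old=cv2.imread(f'pics/{n}0.png').astype(int);ok=cv2.dilate((np.abs(old-im['pixels'].astype(int)).max(2)>40).astype('uint8'),np.ones((3,3)))==0
    print(n,r['p'],[(d['p'],d['region'].sum()) for d in l]);O.append((im,r['region'],ok,l))
q0=[.617+.048,-.057,.108,np.radians(1.6)]
# measure: scene only
im,_,_,l=O[1]
if l:
    q,f,f0=fit.fit([(im,l[0]['region'].astype(float))],q0,(0,1,2,3));print('meas scene',q.round(4),f,f0)
# rail
bx=lambda x,y0,y1,z0,z1:np.array([(a,b,c) for a in(-x,x) for b in(y0,y1) for c in(z0,z1)])
cyl=np.array([(.007*np.cos(a),y,.24+.007*np.sin(a)) for a in np.linspace(0,6.28,16) for y in(-.165,.165)])
fit.PT=[bx(.035,-.19,.19,0,.014),cyl,bx(.008,-.173,-.157,0,.263),bx(.008,.157,.173,0,.263)]
from scipy.optimize import minimize
def C(v,obs):
    q=[.707+v[0]*.004,-.057+v[1]*.004,0,np.radians(1.6)+v[2]*.03]
    return sum((np.abs(fit.render(i,q)-r)*ok).sum()/r.sum() for i,r,ok,_ in obs)
for obs in([O[0]],[O[1]],O):
    r=minimize(C,[0,0,0],args=(obs,),method='Powell',options=dict(xtol=.05,ftol=1e-4,maxiter=6));v=r.x
    print('rail',.707+v[0]*.004,-.057+v[1]*.004,1.6+np.degrees(v[2]*.03),r.fun,C([0,0,0],obs))
E
```

```text
time: 16.58
position: [0.617, -0.0566, 0.4492]
tool_rot: [-3.141, -0.044, 0.0]
ft_force: [-0.6, 0.8, -2.6]
grip_width: 0.136
grip_force: 54.9
[ 0.617  -0.0566  0.4492] [-3.14112592e+00 -4.41532002e-02  3.35790465e-05]
top 0.59 [(0.63, np.int64(34))]
scene 0.63 [(0.55, np.int64(666))]Traceback (most recent call last):
  File "<stdin>", line 13, in <module>
AttributeError: 'function' object has no attribute 'fit'
```

```bash
cat > rail.py <<'E'
import fit as F
from h import *
from scipy.optimize import minimize
O=[]
for n in('top','scene'):
    im=ctrl.get_image(n);r=ctrl.silhouettes('rail_mid',im)[0];l=ctrl.silhouettes('large_base',im)
    old=cv2.imread(f'pics/{n}0.png').astype(int);ok=cv2.dilate((np.abs(old-im['pixels'].astype(int)).max(2)>40).astype('uint8'),np.ones((3,3)))==0
    print(n,r['p'],[(d['p'],d['at'],d['region'].sum()) for d in l]);O.append((im,r['region'],ok,l))
q0=[.617+.048,-.057,.108,np.radians(1.6)]
im,_,_,l=O[1];print('expected cup px',px(im,[.665,-.057,.14]))
if l:
    q,f,f0=F.fit([(im,l[0]['region'].astype(float))],q0,(0,1,2,3));print('meas scene',q.round(4),f,f0)
bx=lambda x,y0,y1,z0,z1:np.array([(a,b,c) for a in(-x,x) for b in(y0,y1) for c in(z0,z1)])
cyl=np.array([(.007*np.cos(a),y,.24+.007*np.sin(a)) for a in np.linspace(0,6.28,16) for y in(-.165,.165)])
F.PT=[bx(.035,-.19,.19,0,.014),cyl,bx(.008,-.173,-.157,0,.263),bx(.008,.157,.173,0,.263)]
def C(v,obs):
    q=[.707+v[0]*.004,-.057+v[1]*.004,0,np.radians(1.6)+v[2]*.03]
    return sum((np.abs(F.render(i,q)-r)*ok).sum()/r.sum() for i,r,ok,_ in obs)
for obs in([O[0]],[O[1]],O):
    r=minimize(C,[0,0,0],args=(obs,),method='Powell',options=dict(xtol=.05,ftol=1e-4,maxiter=6));v=r.x
    print('rail',.707+v[0]*.004,-.057+v[1]*.004,1.6+np.degrees(v[2]*.03),r.fun,C([0,0,0],obs))
E
python3 rail.py
```

```text
top 0.82 [(0.62, [321.0, 153.0], np.int64(29))]
scene 0.9 [(0.65, [271.9, 225.9], np.int64(669))]
expected cup px (np.float64(269.8025307036613), np.float64(230.32267029131341))
meas scene [ 0.6626 -0.0595  0.1073  0.0197] 0.4051584161317741 0.44000117236730263
rail 0.7102866909883881 -0.05652858827940722 2.219645381799132 0.23846427036019366 0.28232677246303667
rail 0.7067719331790607 -0.0594520537581507 1.5344414206887795 0.08061790972725079 0.0931649415740228
rail 0.7083437944550443 -0.05719804930000742 1.6877345087179625 0.3457057816655204 0.3754917140370595
```

```bash
python3 -m jog '{"translation":[[0.06,0,0.003],[0.13,0,0.005],[0.2,0,0.005],[0.26,0,0.005],[0.31,0,0.005],[0.36,0,0.005],[0.4,0,0.005],[0.4,0,0.005]],"yaw":[0,0,0,0,0,0,0,0],"jaw":[1,1,1,1,1,1,1,1]}'
python3 w.py .709 -.057 .4476 1.65
```

```text
time: 18.18
position: [0.6975, -0.054, 0.4479]
tool_rot: [-3.141, -0.045, 0.0]
ft_force: [-0.2, -0.5, -2.4]
grip_width: 0.133
grip_force: 54.9
t 18.175 pos [ 0.6975 -0.054   0.4479] ang 1.65 mm [11.4  3.4  0.3] frac [0.057 0.017 0.001] rows 0.1901707149362306
yaw -2.677330824130624e-05
F [-0.24 -0.52 -2.43] w 0.1332261681600468 54.90909603073305
```

No contact so far. I finish the slide and then lower until the rod carries.

```bash
python3 -m jog '{"translation":[[0.02,0.01,0],[0.04,0.01,0],[0.06,0.01,0],[0.065,0.01,0],[0.065,0.01,0]],"yaw":[0,0,0,0,0],"jaw":[1,1,1,1,1]}'
python3 -m jog '{"translation":[[0,0,0.01],[0,0,0.02],[0,0,0.03],[0,0,0.04],[0,0,0.045],[0,0,0.045]],"yaw":[0,0,0,0,0,0],"jaw":[1,1,1,1,1,1]}'
python3 w.py .711 -.057 .4355 1.65
```

```text
time: 18.8
position: [0.7102, -0.0556, 0.4481]
tool_rot: [3.141, 0.045, -0.0]
ft_force: [-0.5, 0.1, -2.3]
grip_width: 0.133
grip_force: 54.9
time: 19.55
position: [0.7101, -0.0557, 0.439]
tool_rot: [3.141, 0.045, -0.0]
ft_force: [-0.4, -0.1, -2.3]
grip_width: 0.133
grip_force: 54.9
t 19.55 pos [ 0.7101 -0.0557  0.439 ] ang 1.63 mm [0.8 1.3 3.5] frac [0.004 0.006 0.018] rows 0.06117035800747583
yaw -8.345944502829007e-05
F [-0.37 -0.05 -2.33] w 0.13255389817864724 54.90691303171843
```

```bash
python3 -m jog '{"translation":[[0,0,0.005],[0,0,0.01],[0,0,0.015],[0,0,0.015]],"yaw":[0,0,0,0],"jaw":[1,1,1,1]}'; python3 w.py .711 -.057 .4355
```

```text
time: 20.05
position: [0.7101, -0.0557, 0.4361]
tool_rot: [3.141, 0.045, 0.0]
ft_force: [0.4, 0.4, -2.6]
grip_width: 0.13
grip_force: 54.9
t 20.05 pos [ 0.7101 -0.0557  0.4361] ang 1.64 mm [0.8 1.3 0.6] frac [0.004 0.007 0.003] rows 0.026836510474147847
F [ 0.37  0.36 -2.58] w 0.12951261130574038 54.90683317389994
```

```bash
for i in 1; do python3 -m jog '{"translation":[[0,0,0.01],[0,0,0.02],[0,0,0.02]],"yaw":[0,0,0],"jaw":[1,1,1]}'; done; python3 w.py .714 -.057 .4255
```

```text
time: 20.42
position: [0.7104, -0.0556, 0.4352]
tool_rot: [3.141, 0.044, 0.008]
ft_force: [-0.2, 0.6, 6.8]
grip_width: 0.133
grip_force: 54.9
t 20.425 pos [ 0.7104 -0.0556  0.4352] ang 1.62 mm [3.5 1.5 9.7] frac [0.017 0.008 0.048] rows 0.16669820971910754
F [-0.19  0.58  6.79] w 0.13326072368607114 54.91677195266675
```

```bash
python3 -m jog '{"translation":[[0,0,0.005],[0,0,0.01],[0,0,0.015],[0,0,0.015]],"yaw":[0,0,0,0],"jaw":[1,1,1,1]}'; python3 w.py .714 -.057 .4255
```

```text
time: 20.92
position: [0.7102, -0.0554, 0.4349]
tool_rot: [3.14, 0.044, 0.011]
ft_force: [-2.9, -0.4, 15.6]
grip_width: 0.135
grip_force: 54.9
t 20.925 pos [ 0.7102 -0.0554  0.4349] ang 1.62 mm [3.7 1.7 9.5] frac [0.018 0.009 0.047] rows 0.16506983285185217
F [-2.95 -0.44 15.56] w 0.13468866123042827 54.92030923367565
```

The rod seated at the predicted depth, 12.7 mm, and it now takes the load. I relax the push and release.

```bash
python3 -m jog '{"translation":[[0,0,-0.02],[0,0,-0.033],[0,0,-0.033],[0,0,-0.033],[0,0,-0.033],[0,0,-0.033],[0,0,-0.033],[0,0,-0.033]],"yaw":[0,0,0,0,0,0,0,0],"jaw":[1,1,1,0.9,0.8,0.6,0.5,0.4]}'
python3 -m jog '{"translation":[[0,0,0],[0,0,0],[0,0,0],[0,0,-0.1],[0,0,-0.25],[0,0,-0.4],[0,0,-0.6],[0,0,-0.6]],"yaw":[0,0,0,0,0,0,0,0],"jaw":[0.2,0.2,0.2,0.2,0.2,0.2,0.2,0.2]}'
python3 w.py .6 -.057 .55
```

```text
time: 21.92
position: [0.7101, -0.0557, 0.4355]
tool_rot: [3.141, 0.045, -0.001]
ft_force: [-0.6, 0.7, 0.3]
grip_width: 0.455
grip_force: 0.0
time: 22.92
position: [0.7098, -0.0552, 0.5618]
tool_rot: [-3.141, -0.045, -0.014]
ft_force: [1.2, 0.2, -0.2]
grip_width: 0.8
grip_force: 0.0
t 22.925 pos [ 0.7098 -0.0552  0.5618] ang 1.63 mm [-109.9   -1.3   10.8] frac [-0.549 -0.007  0.054] rows 1.7668282383009488
F [ 1.18  0.21 -0.2 ] w 0.8000048684036923 0.0
```

```bash
python3 -m jog '{"translation":[[-0.2,0,0],[-0.5,0.2,0],[-0.8,0.5,0],[-1,0.8,0],[-1,1,0],[-1,1,0],[-1,1,0],[-1,1,0]],"yaw":[0,0,0,0,0,0,0,0],"jaw":[0,0,0,0,0,0,0,0]}'
for i in 1 2 ; do python3 -m jog '{"translation":[[0,0,0],[0,0,0],[0,0,0],[0,0,0],[0,0,0],[0,0,0],[0,0,0],[0,0,0]],"yaw":[0,0,0,0,0,0,0,0],"jaw":[0,0,0,0,0,0,0,0]}' >/dev/null; done
cat > chk.py <<'E'
import fit as F
from h import *
for n in('scene','top'):
    im=ctrl.get_image(n);im0=im
    for l in('large_base','small_base'):
        D=ctrl.silhouettes(l,im)
        print(n,l,[(round(d['p'],2),np.round(d['at'],1).tolist(),int(d['region'].sum())) for d in D])
        if l=='large_base' and D:
            reg=D[0]['region'].astype(float);B=[]
            # seat point in measure frame (rod centre): (-.048-.003, .144); world (.708,-.0557,.24)
            for deg in range(-40,41,8):
                R=Ro.from_euler('ZY',[np.radians(1.65),np.radians(deg)])
                b=np.array([.708,-.0557,.24])-R.apply([-.051,0,.144])
                m=F.render(im,[*b,np.radians(1.65)],np.radians(deg));B.append((round(float(np.minimum(m,reg).sum()/np.maximum(m,reg).sum()),2),deg))
            print('IoU,tilt',sorted(B)[::-1][:4])
    cv2.imwrite(f'pics/end_{n}.png',im['pixels'])
print(px(ctrl.get_image('scene'),[.508,-.176,.03]))
E
python3 chk.py; python3 w.py .6 -.057 .55
```

```text
time: 23.92
position: [0.5169, -0.2591, 0.5559]
tool_rot: [-3.14, -0.051, -0.001]
ft_force: [0.3, -0.1, -0.2]
grip_width: 1.002
grip_force: 0.0
scene large_base [(0.62, [258.0, 241.7], 891)]
IoU,tilt [(0.82, 24), (0.76, 16), (0.59, 32), (0.55, 8)]
scene small_base [(0.86, [435.4, 217.7], 372), (0.8, [269.3, 204.6], 353), (0.8, [387.9, 228.1], 407), (0.65, [357.9, 213.9], 411)]
top large_base [(0.92, [330.9, 134.7], 686), (0.35, [185.5, 173.8], 1633)]
IoU,tilt [(0.84, 24), (0.74, 16), (0.68, 32), (0.51, 8)]
top small_base [(0.78, [290.1, 244.2], 318), (0.6, [363.3, 194.1], 371), (0.57, [212.9, 287.1], 425), (0.52, [249.0, 242.0], 275)]
(np.float64(275.9717394617695), np.float64(206.31670462510155))
t 26.275 pos [ 0.5159 -0.2613  0.5558] ang 1.63 mm [  89.9 -201.9    5.7] frac [ 0.449 -1.009  0.029] rows 3.5365681604005754
F [-0.08 -0.07  0.04] w 1.0020660167688162 0.0
```

It hangs at the expected 24° tilt. I wait, check that it's still, then hand in.

```bash
python3 -m jog '{"translation":[[0,0,0],[0,0,0],[0,0,0],[0,0,0],[0,0,0],[0,0,0],[0,0,0],[0,0,0]],"yaw":[0,0,0,0,0,0,0,0],"jaw":[0,0,0,0,0,0,0,0]}' >/dev/null
python3 - <<'E'
from h import *
def g(n):return cv2.GaussianBlur(ctrl.get_image(n)['pixels'],(5,5),0).astype(int)
def d(a,b,r):return np.abs(a-b).max(2)[r].max()
a=g('scene')
for _ in range(5): b=g('scene')
r=np.s_[205:300,225:300]
old=cv2.GaussianBlur(cv2.imread('pics/end_scene.png'),(5,5),0).astype(int)
print(d(a,b,r),d(old,b,r),'ref static',d(old,b,np.s_[150:250,380:460]))
E
python3 -c "
from bench import ctrl
print(ctrl.get_state()['time']);print(ctrl.close_job())"
```

```text
3 3 ref static 4
27.575
the job is handed in; nothing more can be done
None
```

The small measure stands upright on the cork mat, and the large one hangs still on the rail by its eye at the expected 24° tilt. I handed the job in at 27.6 s; the hang and stillness were checked by silhouette fit and image comparison, and I did not re-measure the bystanders.

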